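# Assemble a PTFE-lined digestion vessel in its bench clamp

### The arm

A 6-joint arm with a two-finger parallel gripper is mounted at the origin on a cart in front of the work surface, level with it; the furniture and walls round the work are solid. World frame = base frame: x ahead of the robot, y to its left, z up, the work surface at z = 0. Lengths are in m, angles in degrees, forces in N, time in s.
With the tool pointing down it reaches from about 0.25 to 0.725 m from the base axis. Payload 9.7 kg.
Tool frame: the origin (TCP) lies at the very end of the fingers, on their centre line; the grasp point (between the pads) lies 19 mm behind it; z points along the fingers, y is the line along which they close (so a half turn about z gives the same grasp; the last joint's range is limited). The gripper opens to 85 mm and grips with 20 to 120 N. Pads are 22 mm wide; open, the fingers measure 114 mm over their backs; the gripper's body (76 mm by 85 mm) begins 54 mm behind the grasp point. The pads swing forward as they close: fully open they stand 13 mm farther back than shut.
Start: joints at [-76.433, 4.979, 10.078, 95.1, 0, 90], TCP at [0.129, -0.535, 0.231] pointing down, gripper open.
Joint ranges: [-179.16, 179.16], [-48.56, 103.87], [-65.8, 70.77], [-126.05, 130.52], [-82.76, 87.17], [-180, 180]. Speed limits (degrees/s): [127.2, 127.2, 147.25, 180, 180, 180].

### API

Orientations are given as [roll, pitch, yaw] about the fixed x, y, z axes, in that order (R = Rz(yaw) Ry(pitch) Rx(roll)).
In Python, from workcell import bot gives the robot as it stands.
- The arm moves only by the tool step_arm, never from a script. Its argument "targets" is a list of rows, each a list of 3 entries, a list of its own where there are three numbers: the opening, from 0 (shut) to 1 (fully open), then the shift along the world's x, y, z in mm, then the turn, a rotation vector about the world's x, y, z in rad. In form: [[grip, [tx, ty, tz], [wx, wy, wz]], ...]. A call has 1 to 8 rows; each row is the pose to reach, as a shift and turn from the pose commanded when the call began; what a row does not reach only later rows make up. A row lasts 1/10 s, in which the tool goes at most 50 mm and 8.59 degrees, less where a joint would pass 70% of its speed; a pose out of reach is approached as far as the arm can. A call with a gripper value outside its range is refused whole. The fingers move at their own pace and stop on an object; "force" is the grip in N (left out, the last holds). Time passes only in rows, so rows that repeat a pose let the fingers close. It gives the time, the measured TCP pose, the force, the opening and the grip force at its end, in the units of the state.
- bot.get_obs(): the state, without advancing time (a new reading comes with each control period).
- bot.camera(name): name is "side" or "top" or "wrist"; returns (picture, depth): 420x560x3 uint8, red, green, blue; 420x560 float32, m along the optical axis (not along the pixel's ray), 0 where there is no reading.
- bot.camera_params(name): a dict with "K" (3x3 intrinsics, pixels), "k1" (the pictures are not rectified: a ray, as slopes to the right and down, at radius r is drawn at 1 + k1 r^2 times it, then the intrinsics apply), "R" (3x3) and "t" (3): a world point X has camera coordinates R X + t. Camera axes: x right, y down, z forward; pixel columns grow to the right and rows downward; lengths in m; the calibration is good to about 2 mm. A picture is of the moment at which its call begins: read the wrist's pose just before it. camera_params takes no time and is no camera call; for the wrist camera it gives the pose at the moment of the call.
- bot.job_done(): hands the job in; it is judged then, once.
The state is a dict: "time": time; "q": joint angles; "qd": joint speeds; "joint_efforts": joint torques, N m; "ee_pos": TCP position; "tcp_rot": TCP orientation; "wrist_force": force on the tool from outside, world axes, zero at the start; "torque": the same for the moment, N m; "opening": finger opening in m; "grasp_force": force on a finger pad.
Only numpy, scipy, OpenCV 4.12 (cv2) and the standard library are available. Lean on these libraries where they do the work, as an engineer would, in place of code of your own. Each camera call takes 0.05 s, during which the arm holds its last target. There are 200 camera calls.

### The job

Assemble the large digestion vessel in its bench clamp, one part at a time from the bottom up: hang the large white liner in the steel jacket, seat the large white lid in the liner's mouth, lay the steel pressure plate over the boss of the lid, and set the steel screw cap squarely over the lot (it is tightened later, so no turning). Lower each part into place without dropping it, let it go before you take the next, and leave the liner and lid of the smaller vessel where they stand.

Things in the scene. Friction and masses are not known exactly. Their poses are not given: they have to be found in the camera images.
- vessel: Fixed steel jacket (open round pot) upright in an aluminium clamp on a 96 x 116 x 12 mm base plate. Origin: centre of the base plate's underside, on the jacket's axis; z up. Clamp 80 mm wide, ears and black knob at +y, none above 36 mm. Jacket 60 mm in diameter up to 67 mm, then a threaded neck of 45 mm up to the rim at 97 mm. Bore 38 mm in diameter, floor at 22 mm.
- vessel_mouth (a point): Centre of the jacket's rim, on its axis, 97 mm above the vessel's origin and the worktop. With all parts home their origins lie on this axis: liner 58 mm below this point, lid level with it, plate 22 mm above it, cap 14 mm below it.
- liner: Large white PTFE liner, upright on the dark mat (2 mm thick): open cup 70 mm high, body 34 mm in diameter, foot tapering to 22 mm over the lowest 10 mm; top flange 46 mm in diameter, 12 mm thick (58 to 70 mm up). Bore 26 mm. 0.09 kg. Origin: centre of its underside; z up its axis. In place its flange rests on the jacket's rim.
- lid: Large white PTFE lid, standing on its spigot on the mat: spigot 22 mm in diameter, 12 mm long, tip tapering to 16 mm; flange 46 mm in diameter, 10 mm thick (12 to 22 mm up); boss 18 mm in diameter tapering to 12 mm (22 to 32 mm up). 0.05 kg. Origin: centre of the spigot's underside; z up. In place the spigot is in the liner's bore, flange on flange.
- plate: Steel pressure plate, flat on the mat: round disc 42 mm in diameter, 12 mm thick, with a central hole of 22 mm. 0.1 kg. Origin: centre of its underside; z up. In place it lies on the lid's flange with the lid's boss in its hole.
- cap: Steel screw cap standing mouth down on the mat: knurled skirt 68 mm in diameter, 56 mm high, with a round boss on top, 34 mm in diameter (56 to 72 mm up), to grip it by. Inside 56 mm in diameter, 48 mm deep, no thread engages. 0.3 kg. Origin: centre of its lower edge; z up. In place the inside of its top rests on the plate, the skirt round the neck.
- small_liner: White PTFE liner of a smaller vessel: cup 46 mm high, body 22 mm, top flange 31 mm in diameter. Not for this job: leave it standing. Origin: centre of its underside.
- small_lid: White PTFE lid of the smaller vessel: spigot 13.6 mm, flange 31 mm in diameter, 23 mm high in all. Not for this job: leave it standing. Origin: centre of its underside.
There are look-alikes about, which are no part of the job. What is shaped like the liner but blue, green or orange is not meant.

How it is judged (in metres and radians):
On the way, in this order (a step that is already met when the one before it is completed fails the run):
1. the large PTFE liner hangs by its flange on the rim of the steel jacket, upright and let go (horizontal distance between liner and vessel below 0.006 m and z of liner in the frame of vessel between 0.035 and 0.043 m and angle between liner's own z axis and vertical below 0.08 rad and contact force between the fingers and liner below 0.05 N), for 0.2 s.
2. the large PTFE lid sits in the liner's mouth, flange down on flange, and is let go (horizontal distance between liner and vessel below 0.006 m and z of liner in the frame of vessel between 0.035 and 0.043 m and angle between each of liner, lid's own z axis and vertical below 0.08 rad and horizontal distance between lid and vessel below 0.008 m and z of lid in the frame of vessel between 0.093 and 0.101 m and contact force between the fingers and lid below 0.05 N), for 0.2 s.
3. the pressure plate lies flat on the lid, over its boss, and is let go (horizontal distance between liner and vessel below 0.006 m and z of liner in the frame of vessel between 0.035 and 0.043 m and angle between each of liner, lid, plate's own z axis and vertical below 0.08 rad and horizontal distance between lid and vessel below 0.008 m and z of lid in the frame of vessel between 0.093 and 0.101 m and horizontal distance between plate and vessel below 0.01 m and z of plate in the frame of vessel between 0.115 and 0.123 m and contact force between the fingers and plate below 0.05 N), for 0.2 s.
4. the screw cap sits over the stack, resting on the pressure plate, and is let go (horizontal distance between liner and vessel below 0.006 m and z of liner in the frame of vessel between 0.035 and 0.043 m and angle between each of liner, lid, plate, cap's own z axis and vertical below 0.08 rad and horizontal distance between lid and vessel below 0.008 m and z of lid in the frame of vessel between 0.093 and 0.101 m and horizontal distance between each of plate, cap and vessel below 0.01 m and z of plate in the frame of vessel between 0.115 and 0.123 m and z of cap in the frame of vessel between 0.079 and 0.087 m and contact force between the fingers and cap below 0.05 N), for 0.2 s.
At the end, for the whole second after the job is handed in: Liner, lid, plate and cap are nested in that order on the jacket, each within 4 mm of its seated height, upright within 4.5 degrees, on the axis within 6 (liner), 8 (lid), 10 mm (plate, cap), and at rest; the small liner and lid stand within 15 mm of where they were (horizontal distance between liner and vessel below 0.006 m and z of liner in the frame of vessel between 0.035 and 0.043 m and angle between each of liner, lid, plate, cap's own z axis and vertical below 0.08 rad and linear speed of each of liner, lid, plate, cap below 0.01 m/s and angular speed of each of liner, lid, plate, cap below 0.1 rad/s and horizontal distance between lid and vessel below 0.008 m and z of lid in the frame of vessel between 0.093 and 0.101 m and horizontal distance between each of plate, cap and vessel below 0.01 m and z of plate in the frame of vessel between 0.115 and 0.123 m and z of cap in the frame of vessel between 0.079 and 0.087 m and distance of each of small_liner, small_lid from where it was at the start of the episode below 0.015 m and angle between each of small_liner, small_lid's own z axis and vertical below 0.1 rad); the robot touches nothing.
It fails at once if the small vessel's liner or lid is moved by more than 20 mm or knocked over (distance of any of small_liner, small_lid from where it was at the start of the episode above 0.02 m or angle between any of small_liner, small_lid's own z axis and vertical above 0.6 rad).
It fails at once if the liner is dropped into place (faster than 0.6 m/s, a fall of about 2 cm) (horizontal distance between liner and vessel below 0.015 m and z of liner in the frame of vessel below 0.089 m and linear speed of liner above 0.6 m/s).
It fails at once if the lid is dropped into place (faster than 0.6 m/s, a fall of about 2 cm) (horizontal distance between lid and vessel below 0.015 m and z of lid in the frame of vessel below 0.147 m and linear speed of lid above 0.6 m/s).
It fails at once if the plate is dropped into place (faster than 0.6 m/s, a fall of about 2 cm) (horizontal distance between plate and vessel below 0.015 m and z of plate in the frame of vessel below 0.169 m and linear speed of plate above 0.6 m/s).
It fails at once if the cap is dropped into place (faster than 0.6 m/s, a fall of about 2 cm) (horizontal distance between cap and vessel below 0.015 m and z of cap in the frame of vessel below 0.133 m and linear speed of cap above 0.6 m/s).
It also fails if it takes over 112 s, if anything falls off the work surface, if the arm or the gripper's body presses on something with over 40 N, if the wrist force passes 120 N, or if a joint passes its speed limit or range.

## Working session

There is one attempt and no reset: what is moved stays moved. The work goes in short steps, Python scripts to look and compute and a tool call to move; the robot and the scene stay as the last step left them, time stands still between calls to the robot, and variables do not carry over. Pictures are saved under pics/ and viewed, at most 14 in all, crops included, and the job is handed in when it is done.

Besides the shell and the picture viewer there is one more tool, called after "Emit:" as name([rows], argument=value, ...), one row to a line, values as JSON. step_arm: Moves the arm, as the interface text tells. Its arguments: {"type":"object","properties":{"targets":{"type":"array","items":{"type":"array"}},"force":{"type":"number"}},"required":["targets"]}

```bash
ls; mkdir -p pics; cat > h.py <<'E'
import numpy as np, cv2
from workcell import bot
def cam(n):
    p=bot.camera_params(n); im,d=bot.camera(n); return im,d,p
def pts(d,p):
    """world points from depth image (distortion removed)"""
    K=np.array(p["K"]);h,w=d.shape
    u,v=np.meshgrid(np.arange(w),np.arange(h))
    s=und(np.stack([u.ravel(),v.ravel()],1).astype(float),p)
    X=np.c_[s,np.ones(len(s))]*d.reshape(-1,1)
    return ((X-np.array(p["t"]))@np.array(p["R"])).reshape(h,w,3)
def und(uv,p):
    K=np.array(p["K"]);return cv2.undistortPoints(np.asarray(uv,float).reshape(-1,1,2),K,np.array([p["k1"],0,0,0,0.])).reshape(-1,2)
def ray(uv,p,z):
    R=np.array(p["R"]);t=np.array(p["t"]);c=-R.T@t
    s=und(uv,p);d=np.c_[s,np.ones(len(s))]@R
    return c+d*((z-c[2])/d[:,2])[:,None]
E
python3 - <<'E'
from h import *
import pickle
o=bot.get_obs();print(o)
D={}
for n in("top","side","wrist"):
    im,d,p=cam(n);D[n]=(im,d,p);cv2.imwrite(f"pics/{n}0.png",im[...,::-1]);print(n,p, (d>0).mean())
pickle.dump(D,open("d0.pkl","wb"))
E
```

```text
pics
{'time': 0.0, 'q': array([-7.64318464e+01,  5.01264959e+00,  1.00338370e+01,  9.50992252e+01,
       -2.75851009e-04,  9.00011566e+01]), 'qd': array([ 0.07821843,  0.01464716,  0.02527655, -0.01425958,  0.01705648,
        0.1522155 ]), 'joint_efforts': array([-9.91179149e-04, -5.20381057e+01,  4.64806330e+01,  1.61302550e-02,
       -1.34362713e-04, -6.74567900e-06]), 'ee_pos': array([ 0.12897601, -0.5344283 ,  0.23056267]), 'tcp_rot': array([-1.79921962e+02,  2.77426078e-04,  1.35669973e+01]), 'wrist_force': array([-0.14129971,  0.43016274, -0.39111142]), 'torque': array([ 0.04674229,  0.07958406, -0.00534335]), 'grasp_force': 0.0, 'opening': 0.0854451250188904}
top {'K': array([[504.22393652,   0.        , 287.34016185],
       [  0.        , 504.22393652, 214.2388103 ],
       [  0.        ,   0.        ,   1.        ]]), 'k1': -0.0885412012257916, 'R': array([[-0.13200557, -0.99124822, -0.00121997],
       [-0.96653732,  0.1289877 , -0.22173809],
       [ 0.21995485, -0.02809152, -0.9751055 ]]), 't': array([0.11560206, 0.50791347, 0.97704101])} 0.9959608843537415
side {'K':
[... 157 characters left out ...]
k1': -0.11844810604956524, 'R': array([[-0.99926713, -0.03095072,  0.02252246],
       [-0.03297046,  0.39703159, -0.91721255],
       [ 0.01944626, -0.91728293, -0.39776107]]), 't': array([0.49255279, 0.07115093, 1.03428778])} 0.9398341836734694
wrist {'K': array([[371.56267745,   0.        , 280.70147664],
       [  0.        , 371.56267745, 213.86968035],
       [  0.        ,   0.        ,   1.        ]]), 'k1': -0.08334969232978245, 'R': array([[ 2.34154999e-01, -9.72199152e-01, -4.94490722e-04],
       [-9.24196132e-01, -2.22751224e-01,  3.10231207e-01],
       [-3.01716665e-01, -7.21851816e-02, -9.50661009e-01]]), 't': array([-0.55110254, -0.03994537,  0.37883179])} 0.9960969387755102
```

View pics/top0.png

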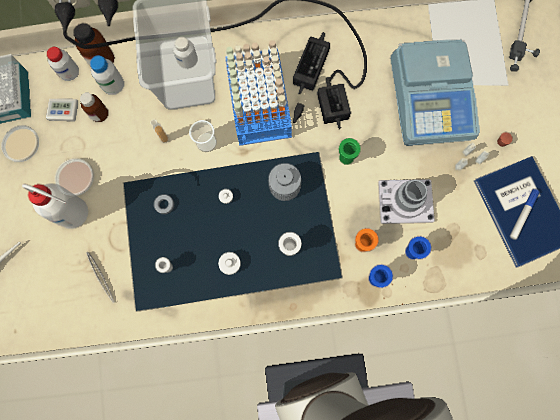

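View pics/side0.png

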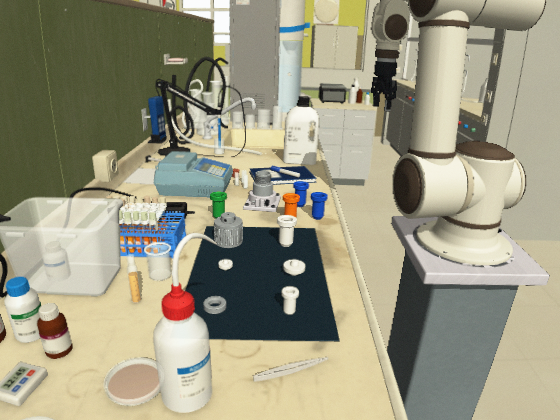

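The top view shows the plate at (163,204), small lid (226,197), cap (284,180), small liner (163,265), lid (229,263), liner (290,244) and jacket mouth (414,195). In the side view, the same parts stand on the mat, with the blue, orange and green decoys around the jacket. I'll measure them next using the depth images.

```bash
cat > m.py <<'E'
from h import *
import pickle
D=pickle.load(open("d0.pkl","rb"))
seeds=dict(plate=(163,204),slid=(226,197),cap=(284,180),sliner=(163,265),lid=(229,263),liner=(290,244),vessel=(414,195))
P={n:pts(D[n][1],D[n][2]) for n in("top","side")}
def circ(xy):
    (x,y),r=cv2.minEnclosingCircle(xy.astype(np.float32)*1000);return round(x,1),round(y,1),round(r,1)
for k,(u,v) in seeds.items():
    c=P["top"][v-6:v+7,u-6:u+7].reshape(-1,3);c=c[c[:,2]>.008];c=np.median(c,0)
    for n in P:
        q=P[n].reshape(-1,3);q=q[np.hypot(*(q[:,:2]-c[:2]).T)<.048];q=q[(q[:,2]>.006)&(q[:,2]<.16)]
        if len(q)<20: print(k,n,len(q));continue
        zt=np.percentile(q[:,2],98);t=q[q[:,2]>zt-.004]
        print(k,n,"ztop",round(zt*1e3,1),"topcirc",circ(t[:,:2]),len(t))
        h=np.histogram(q[:,2]*1e3,bins=np.arange(0,130,6))[0];print("   ",h)
E
python3 m.py
python3 - <<'E'
import cv2
a=cv2.imread('pics/top0.png')[140:300,120:450]
cv2.imwrite('pics/topc.png',cv2.resize(a,None,fx=2.4,fy=2.4,interpolation=cv2.INTER_CUBIC))
E
```

```text
plate top ztop 18.8 topcirc (586.0, 308.7, 20.6) 116
    [  0 141 175  17   0   0   0   0   0   0   0   0   0   0   0   0   0   0
   0   0   0]
plate side ztop 15.2 topcirc (588.7, 310.5, 21.7) 201
    [  0  99 182   0   0   0   0   0   0   0   0   0   0   0   0   0   0   0
   0   0   0]
slid top ztop 26.9 topcirc (584.3, 174.2, 13.8) 30
    [  0 104  30 112  20   0   0   0   0   0   0   0   0   0   0   0   0   0
   0   0   0]
slid side ztop 24.0 topcirc (589.1, 177.6, 7.7) 16
    [ 0 12 70 45  2  0  0  0  0  0  0  0  0  0  0  0  0  0  0  0  0]
cap top ztop 77.7 topcirc (594.0, 42.6, 16.9) 167
    [  0  55  19  21  25  24  20  23  33 375 202  18 185  16   0   0   0   0
   0   0   0]
cap side ztop 73.8 topcirc (596.6, 47.7, 17.9) 81
    [  0  60  67  64  67  70  66  65  69 206  32  33  67   0   0   0   0   0
   0   0   0]
sliner top ztop 52.4 topcirc (450.9, 312.3, 15.7) 95
    [  0 130  11  10   5   6   8  46 104   0   0   0   0   0   0   0   0   0
   0   0   0]
sliner side ztop 48.2 topcirc (449.9, 315.5, 16.5) 119
    [  0  31  30  31  38  26  42 137  10   0   0   0   0   0   0   0
[... 160 characters left out ...]
0]
lid side ztop 33.6 topcirc (441.2, 181.7, 8.2) 28
    [  0   1  39 145  61  26   0   0   0   0   0   0   0   0   0   0   0   0
   0   0   0]
liner top ztop 76.1 topcirc (455.8, 51.2, 23.0) 193
    [  0 149  21   8   8   4   7   6   7  10  11  85 198   0   0   0   0   0
   0   0   0]
liner side ztop 72.0 topcirc (457.8, 53.1, 23.2) 116
    [  0  14  36  34  33  34  32  32  37  17  57 137   6   0   0   0   0   0
   0   0   0]
vessel top ztop 99.4 topcirc (524.6, -212.3, 23.2) 118
    [  0  43 190  43  30  97 231  45  44  46  65 189  41  45  39  74  97   6
   0   0   0]
vessel side ztop 96.1 topcirc (525.3, -213.1, 24.9) 51
    [ 0 22 10 13 15 55 48 35 44 38 45 50 34 29 46 61 13  0  0  0  0]
```

View pics/topc.png

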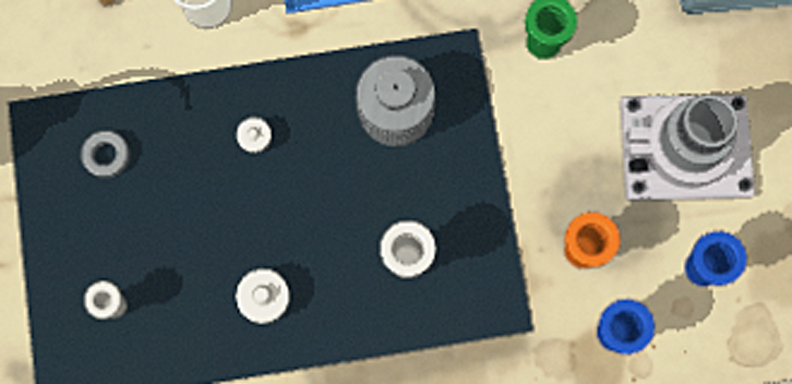

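View pics/wrist0.png

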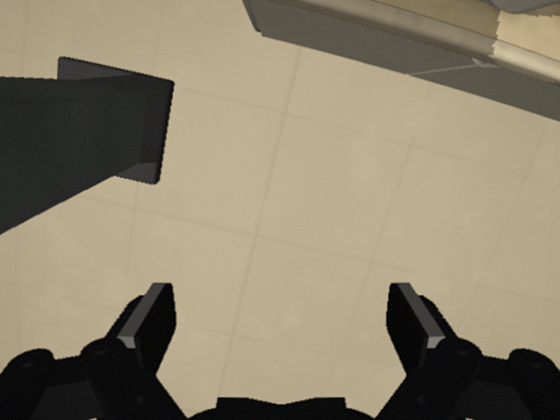

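The crop shows the three white parts and two steel parts clearly separated. The initial wrist view shows only floor and fingers. I'm moving over the jacket first to look at it on the way.

Emit:
step_arm([
  [1,[396,322,50],[0,0,1.334]],
  [1,[396,322,50],[0,0,1.334]],
  [1,[396,322,50],[0,0,1.334]],
  [1,[396,322,50],[0,0,1.334]],
  [1,[396,322,50],[0,0,1.334]],
  [1,[396,322,50],[0,0,1.334]],
  [1,[396,322,50],[0,0,1.334]],
  [1,[396,322,50],[0,0,1.334]],
])

```text
time: 0.95
ee_pos: [0.4391, -0.2818, 0.2704]
tcp_rot: [180.0, 0.0, 82.7]
wrist_force: [0.1, -2.0, 0.1]
opening: 0.0852
grasp_force: 0.0
```

Emit:
step_arm([
  [1,[86,70,10],[0,0,0.127]],
  [1,[86,70,10],[0,0,0.127]],
  [1,[86,70,10],[0,0,0.127]],
  [1,[86,70,10],[0,0,0.127]],
  [1,[86,70,10],[0,0,0.127]],
  [1,[86,70,10],[0,0,0.127]],
])

```text
time: 1.55
ee_pos: [0.523, -0.2145, 0.2804]
tcp_rot: [-180.0, 0.0, 89.5]
wrist_force: [-0.2, -1.0, -0.6]
opening: 0.0853
grasp_force: 0.0
```

```bash
cat > w.py <<'E'
from h import *
import sys
# wrist look: name, guessed x,y (mm), z-top range (mm)
name=sys.argv[1];cx,cy,zl,zh=map(float,sys.argv[2:6])
o=bot.get_obs();im,d,p=cam("wrist");cv2.imwrite(f"pics/{name}.png",im[...,::-1])
print("t",o["time"],"tcp",np.round(o["ee_pos"]*1e3,1),np.round(o["tcp_rot"],2),"q",np.round(o["q"],1))
q=pts(d,p).reshape(-1,3)*1e3
q=q[np.hypot(q[:,0]-cx,q[:,1]-cy)<50]
print("hist z",[(int(b),int(n)) for n,b in zip(*np.histogram(q[:,2],bins=np.arange(0,130,4)))if n>40])
t=q[(q[:,2]>zl)&(q[:,2]<zh)]
(x,y),r=cv2.minEnclosingCircle(t[:,:2].astype(np.float32))
print("z med",np.median(t[:,2]),"circle",round(x,1),round(y,1),"r",round(r,1),"mid of 1..99%",(np.percentile(t[:,:2],0.5,0)+np.percentile(t[:,:2],99.5,0))/2,len(t))
E
python3 w.py wv 525 -212 92 102
```

```text
t 1.55 tcp [ 523.  -214.5  280.4] [-1.7999e+02  1.0000e-02  8.9510e+01] q [-22.3   8.6  19.6 101.   -0.   68.2]
hist z [(8, 1167), (12, 150), (16, 72), (20, 508), (24, 109), (28, 123), (32, 1480), (36, 198), (40, 54), (44, 63), (48, 65), (52, 65), (56, 59), (60, 107), (64, 742), (68, 56), (72, 63), (76, 87), (80, 66), (84, 97), (88, 151), (92, 413), (96, 187)]
z med 95.57820552957622 circle 525.8 -214.4 r 22.8 mid of 1..99% [ 525.9434901  -213.84923265] 600
```

View pics/wv.png

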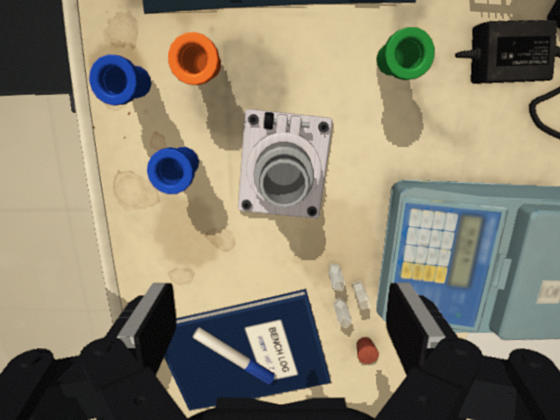

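The jacket's rim is centred near pixel (285,180), and the fit puts it at about (525.9,-214) with z 96. Next is the liner.

Emit:
step_arm([
  [1,[-67,266,-45],[0,0,0]],
  [1,[-67,266,-45],[0,0,0]],
  [1,[-67,266,-45],[0,0,0]],
  [1,[-67,266,-45],[0,0,0]],
  [1,[-67,266,-45],[0,0,0]],
  [1,[-67,266,-45],[0,0,0]],
  [1,[-67,266,-45],[0,0,0]],
  [1,[-67,266,-45],[0,0,0]],
])

```text
time: 2.4
ee_pos: [0.4566, 0.0521, 0.2356]
tcp_rot: [180.0, 0.0, 89.6]
wrist_force: [0.1, -0.8, 0.1]
opening: 0.0858
grasp_force: 0.0
```

```bash
python3 w.py wl 457 52 67 78
```

```text
t 2.4 tcp [456.6  52.1 235.6] [1.7996e+02 1.0000e-02 8.9610e+01] q [ 6.5 -7.3 -1.5 95.7 -0.  96.9]
hist z [(0, 4545), (4, 130), (8, 86), (12, 42), (16, 41), (48, 41), (56, 61), (60, 58), (64, 84), (68, 1408), (72, 69)]
z med 70.72315704062098 circle 456.6 50.2 r 22.9 mid of 1..99% [456.5616912   50.37395788] 1505
```

Emit:
step_arm([
  [1,[0,-2,-100],[0,0,0]],
  [1,[0,-2,-100],[0,0,0]],
  [1,[0,-2,-145],[0,0,0]],
  [1,[0,-2,-175],[0,0,0]],
  [1,[0,-2,-175],[0,0,0]],
  [1,[0,-2,-175],[0,0,0]],
  [0.4,[0,-2,-175],[0,0,0]],
  [0.4,[0,-2,-175],[0,0,0]],
], force=25)

```text
time: 3.25
ee_pos: [0.4582, 0.0503, 0.0623]
tcp_rot: [179.8, -0.0, 89.6]
wrist_force: [0.1, -0.3, -0.4]
opening: 0.0591
grasp_force: 0.0
```

Emit:
step_arm([
  [0.4,[0,0,0],[0,0,0]],
  [0.4,[0,0,0],[0,0,0]],
  [0.4,[0,0,0],[0,0,0]],
  [0.4,[0,0,0],[0,0,0]],
])

```text
time: 3.65
ee_pos: [0.4578, 0.0507, 0.0619]
tcp_rot: [179.9, -0.0, 89.6]
wrist_force: [-0.8, -0.3, 6.6]
opening: 0.0423
grasp_force: 24.6
```

```bash
python3 w.py wl2 457 52 67 78
```

```text
t 3.65 tcp [457.8  50.7  61.9] [ 1.7985e+02 -1.0000e-02  8.9610e+01] q [  6.3  -7.3 -20.8  76.4  -0.   96.7]
hist z [(0, 13425), (12, 104), (16, 179), (20, 218), (24, 258), (28, 280), (32, 324), (36, 323), (40, 329), (44, 231), (48, 259), (52, 273), (56, 449), (60, 481), (64, 779), (68, 5843), (72, 699), (76, 487), (80, 535), (84, 544), (88, 639), (92, 594), (96, 695), (100, 870), (104, 770), (108, 1410), (112, 2072), (116, 5161), (120, 1826), (124, 1073)]
z med 70.92575102298376 circle 457.7 55.8 r 34.8 mid of 1..99% [457.83233376  50.90343614] 7022
```

View pics/wl2.png

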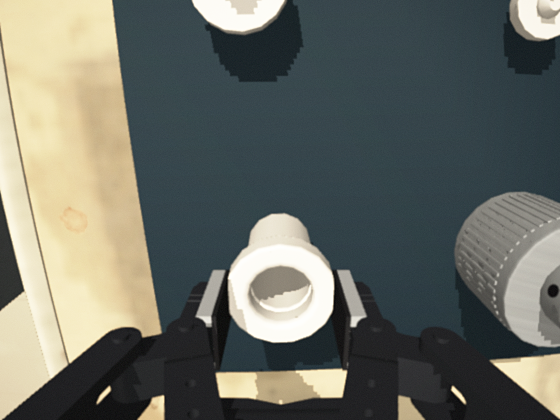

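The flange at (282,295) is held squarely between the fingertips. I'll lift it and carry it over.

Emit:
step_arm([
  [0.4,[0,0,20],[0,0,0]],
  [0.4,[0,0,60],[0,0,0]],
  [0.4,[0,0,105],[0,0,0]],
  [0.4,[0,0,130],[0,0,0]],
  [0.4,[8,-30,130],[0,0,0]],
  [0.4,[18,-70,130],[0,0,0]],
  [0.4,[29,-110,130],[0,0,0]],
  [0.4,[39,-150,130],[0,0,0]],
], force=40)

```text
time: 4.5
ee_pos: [0.4963, -0.1009, 0.1909]
tcp_rot: [179.9, 0.0, 89.6]
wrist_force: [1.0, 0.9, -0.8]
opening: 0.0417
grasp_force: 40.8
```

Emit:
step_arm([
  [0.4,[10,-40,0],[0,0,0]],
  [0.4,[20,-75,0],[0,0,0]],
  [0.4,[26,-98,0],[0,0,0]],
  [0.4,[29,-110,0],[0,0,0]],
  [0.4,[30,-114,0],[0,0,0]],
  [0.4,[30,-114,0],[0,0,0]],
  [0.4,[30,-114,0],[0,0,0]],
])

```text
time: 5.2
ee_pos: [0.5258, -0.2125, 0.1905]
tcp_rot: [180.0, -0.0, 89.7]
wrist_force: [-0.1, 1.5, -0.3]
opening: 0.0414
grasp_force: 40.8
```

```bash
python3 w.py wl3 526 -214 195 210
```

```text
t 5.2 tcp [ 525.8 -212.5  190.5] [ 1.7999e+02 -1.0000e-02  8.9650e+01] q [-22.    6.7   7.4  90.7   0.   68.3]
hist z [(8, 1596), (12, 170), (16, 81), (20, 587), (24, 160), (28, 159), (32, 2228), (36, 186), (40, 91), (44, 91), (48, 87), (52, 87), (56, 85), (60, 158), (64, 1216), (68, 45), (72, 93), (76, 98), (80, 97), (84, 88), (88, 198), (92, 469), (96, 222)]
z med 199.38118435507405 circle 526.0 -207.3 r 34.5 mid of 1..99% [ 525.89344572 -212.27781609] 7387
```

View pics/wl3.png

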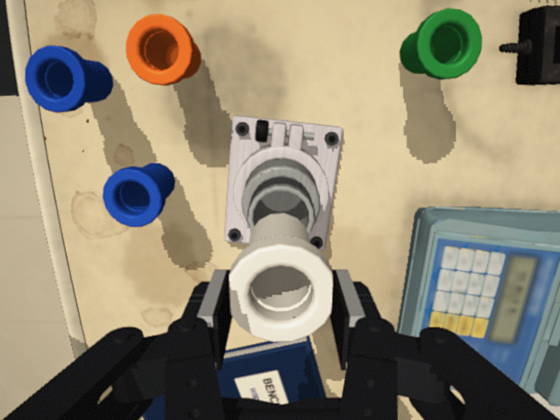

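Liner held upright with its rim at (282,292). The jacket mouth is visible behind it at about (282,205).

```bash
python3 - <<'E'
from h import *
o=bot.get_obs();im,d,p=cam("wrist");q=pts(d,p)*1e3
print(np.round(o["ee_pos"]*1e3,1))
g=im.min(2).astype(int)
m=((g>140)&(q[...,2]>190)&(q[...,2]<206)).astype(np.uint8)
n,l,s,c=cv2.connectedComponentsWithStats(m);i=1+s[1:,4].argmax()
a=q[l==i];print("liner z",np.median(a[:,2]),cv2.minEnclosingCircle(a[:,:2].astype(np.float32)))
def fit(a):
    A=np.c_[2*a,np.ones(len(a))];r=np.linalg.lstsq(A,(a**2).sum(1),rcond=None)[0];return r[0],r[1],np.sqrt(r[2]+r[0]**2+r[1]**2)
f=q.reshape(-1,3);f=f[(np.hypot(f[:,0]-526,f[:,1]+214)<30)&(f[:,2]>92)&(f[:,2]<104)][:,:2]
ang=np.degrees(np.arctan2(f[:,1]+214,f[:,0]-526)).round(-1)
e=np.array([max(f[ang==k],key=lambda v:np.hypot(v[0]-526,v[1]+214)) for k in np.unique(ang) if (ang==k).sum()>5]);print("jacket",fit(e),len(e),f.min(0),f.max(0))
E
```

```text
[ 525.9 -212.4  190.6]
liner z 199.19816559542184 ((526.073974609375, -212.87640380859375), 23.368310928344727)
jacket (np.float64(525.8418203190885), np.float64(-213.9763076323011), np.float64(22.25642283079356)) 25 [ 503.78461934 -225.41239136] [ 548.02396896 -191.82682904]
```

Emit:
step_arm([
  [0.4,[0,-1,-20],[0,0,0]],
  [0.4,[0,-1,-40],[0,0,0]],
  [0.4,[0,-1,-50],[0,0,0]],
  [0.4,[0,-1,-60],[0,0,0]],
  [0.4,[0,-1,-68],[0,0,0]],
  [0.4,[0,-1,-76],[0,0,0]],
  [0.4,[0,-1,-82],[0,0,0]],
  [0.4,[0,-1,-82],[0,0,0]],
])

```text
time: 6.1
ee_pos: [0.5256, -0.2144, 0.1075]
tcp_rot: [-179.9, -0.0, 89.6]
wrist_force: [0.5, -0.4, -0.4]
opening: 0.0415
grasp_force: 40.8
```

Emit:
step_arm([
  [0.4,[0,0,-4],[0,0,0]],
  [0.4,[0,0,-6.5],[0,0,0]],
  [0.4,[0,0,-8],[0,0,0]],
  [0.4,[0,0,-8.5],[0,0,0]],
  [0.4,[0,0,-8.5],[0,0,0]],
])

```text
time: 6.6
ee_pos: [0.5259, -0.2145, 0.0998]
tcp_rot: [180.0, 0.0, 89.6]
wrist_force: [-0.2, -0.6, -1.2]
opening: 0.0418
grasp_force: 40.8
```

Emit:
step_arm([
  [0.4,[0,0,-0.5],[0,0,0]],
  [0.4,[0,0,-1],[0,0,0]],
  [0.4,[0,0,-1],[0,0,0]],
])

```text
time: 6.9
ee_pos: [0.526, -0.2146, 0.0993]
tcp_rot: [180.0, 0.0, 89.6]
wrist_force: [-1.1, 0.4, 4.4]
opening: 0.0419
grasp_force: 41.2
```

Emit:
step_arm([
  [0.52,[0,0,0],[0,0,0]],
  [0.58,[0,0,0],[0,0,0]],
  [0.75,[0,0,0],[0,0,0]],
  [1,[0,0,0],[0,0,0]],
  [1,[0,0,0],[0,0,0]],
  [1,[0,0,0],[0,0,0]],
  [1,[0,0,20],[0,0,0]],
  [1,[0,0,60],[0,0,0]],
])

```text
time: 7.7
ee_pos: [0.5245, -0.2139, 0.1564]
tcp_rot: [-179.7, -0.1, 89.6]
wrist_force: [1.1, -0.6, 0.1]
opening: 0.0854
grasp_force: 0.0
```

Emit:
step_arm([
  [1,[0,0,45],[0,0,0]],
  [1,[-10,45,70],[0,0,0]],
  [1,[-10,45,70],[0,0,0]],
  [1,[-10,45,70],[0,0,0]],
])

```text
time: 8.1
ee_pos: [0.5162, -0.169, 0.2296]
tcp_rot: [179.9, 0.0, 89.7]
wrist_force: [0.8, 0.9, -0.4]
opening: 0.0856
grasp_force: 0.0
```

```bash
python3 w.py wl4 526 -214 104 114
```

```text
t 8.1 tcp [ 516.2 -169.   229.6] [1.799e+02 4.000e-02 8.968e+01] q [-18.1   3.9   8.7  94.7  -0.   72.2]
hist z [(8, 1149), (12, 126), (24, 75), (28, 91), (32, 1637), (36, 135), (40, 69), (44, 76), (48, 90), (52, 92), (56, 116), (60, 160), (64, 915), (68, 77), (72, 137), (76, 135), (80, 136), (84, 149), (88, 196), (92, 231), (96, 123), (100, 168), (104, 1071), (108, 686)]
z med 107.79129929713403 circle 526.1 -214.9 r 23.2 mid of 1..99% [ 525.81512933 -214.47367276] 1757
```

View pics/wl4.png

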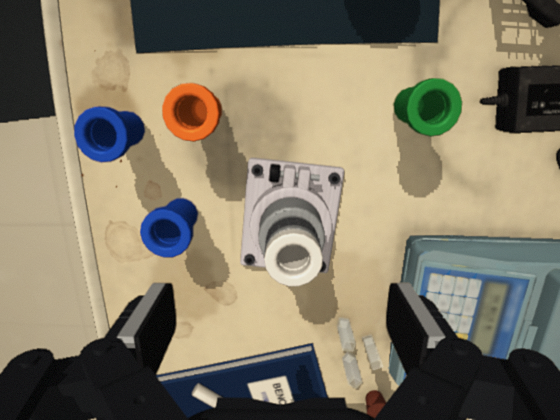

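The liner hangs on the rim at pixel (293,258), with its top at about 109 mm and on the axis. Now the lid.

Emit:
step_arm([
  [1,[-76,349,0],[0,0,0]],
  [1,[-76,349,0],[0,0,0]],
  [1,[-76,349,0],[0,0,0]],
  [1,[-76,349,0],[0,0,0]],
  [1,[-76,349,0],[0,0,0]],
  [1,[-76,349,0],[0,0,0]],
  [1,[-76,349,0],[0,0,0]],
  [1,[-76,349,0],[0,0,0]],
])

```text
time: 8.95
ee_pos: [0.4387, 0.1829, 0.2271]
tcp_rot: [-179.9, 0.0, 89.8]
wrist_force: [0.3, 0.6, -0.1]
opening: 0.0857
grasp_force: 0.0
```

Emit:
step_arm([
  [1,[0,0,-15],[0,0,0]],
  [1,[0,0,-30],[0,0,0]],
  [1,[0,0,-30],[0,0,0]],
])

```text
time: 9.25
ee_pos: [0.4393, 0.1785, 0.1958]
tcp_rot: [-179.8, 0.1, 89.6]
wrist_force: [-0.4, -0.6, -0.9]
opening: 0.0855
grasp_force: 0.0
```

```bash
python3 w.py wd 440 181 18 30
```

```text
t 9.25 tcp [439.3 178.5 195.8] [-1.7975e+02  1.2000e-01  8.9570e+01] q [ 22.1  -5.7  -4.5  91.5  -0.  112.6]
hist z [(0, 6260), (20, 1654), (24, 144), (28, 127), (32, 165)]
z med 22.966339694255964 circle 439.9 179.6 r 22.9 mid of 1..99% [439.83833034 179.88685763] 1892
```

Emit:
step_arm([
  [1,[0,0,-50],[0,0,0]],
  [1,[0,0,-100],[0,0,0]],
  [1,[0,0,-140],[0,0,0]],
  [1,[0,0,-155],[0,0,0]],
  [1,[0,0,-155],[0,0,0]],
  [1,[0,0,-155],[0,0,0]],
])

```text
time: 9.9
ee_pos: [0.441, 0.1797, 0.0458]
tcp_rot: [179.9, -0.0, 89.6]
wrist_force: [0.1, 0.0, 0.1]
opening: 0.0853
grasp_force: 0.0
```

Emit:
step_arm([
  [1,[-1,0,-20],[0,0,0]],
  [1,[-1,0,-30.5],[0,0,0]],
  [1,[-1,0,-30.5],[0,0,0]],
  [0.4,[-1,0,-30.5],[0,0,0]],
  [0.4,[-1,0,-30.5],[0,0,0]],
  [0.4,[-1,0,-30.5],[0,0,0]],
  [0.4,[-1,0,-30.5],[0,0,0]],
  [0.4,[-1,0,-30.5],[0,0,0]],
], force=30)

```text
time: 10.7
ee_pos: [0.4393, 0.1797, 0.0144]
tcp_rot: [179.9, -0.0, 89.6]
wrist_force: [-0.7, -0.6, 6.1]
opening: 0.0444
grasp_force: 29.8
```

Emit:
step_arm([
  [0.4,[0,0,0],[0,0,0]],
  [0.4,[0,0,0],[0,0,0]],
  [0.4,[0,0,0],[0,0,0]],
])

```text
time: 11.0
ee_pos: [0.4394, 0.1797, 0.0144]
tcp_rot: [179.9, -0.0, 89.6]
wrist_force: [-1.4, -0.9, 5.0]
opening: 0.0443
grasp_force: 29.8
```

```bash
python3 w.py wd2 440 181 18 28
```

```text
t 11.0 tcp [439.4 179.7  14.4] [ 1.7992e+02 -3.0000e-02  8.9600e+01] q [ 22.2  -3.8 -22.9  70.8   0.  112.6]
hist z [(0, 19042), (12, 181), (16, 412), (20, 7132), (24, 987), (28, 1011), (32, 1270), (36, 583), (40, 609), (44, 643), (48, 533), (52, 1049), (56, 639), (60, 1281), (64, 1721), (68, 4651), (72, 2493), (76, 964), (80, 1529), (84, 2641), (88, 3272), (92, 2443), (96, 1541)]
z med 23.02246329880495 circle 439.5 184.8 r 35.7 mid of 1..99% [439.44856896 179.92886598] 8346
```

View pics/wd2.png

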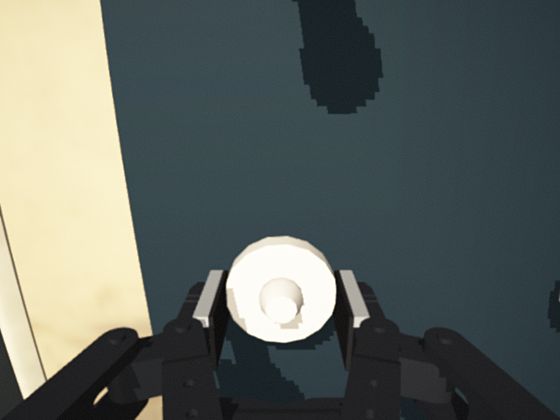

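The lid's flange at (281,289) is held level between the tips. I'll carry it across.

Emit:
step_arm([
  [0.4,[0,0,20],[0,0,0]],
  [0.4,[0,0,60],[0,0,0]],
  [0.4,[0,0,105],[0,0,0]],
  [0.4,[0,0,145],[0,0,0]],
  [0.4,[6,-30,150],[0,0,0]],
  [0.4,[16,-75,150],[0,0,0]],
  [0.4,[26,-120,150],[0,0,0]],
  [0.4,[36,-164,150],[0,0,0]],
])

```text
time: 11.85
ee_pos: [0.4751, 0.0139, 0.1639]
tcp_rot: [179.9, -0.0, 89.6]
wrist_force: [1.2, 0.4, -1.1]
opening: 0.044
grasp_force: 30.9
```

Emit:
step_arm([
  [0.4,[10,-45,0],[0,0,0]],
  [0.4,[20,-90,0],[0,0,0]],
  [0.4,[30,-135,0],[0,0,0]],
  [0.4,[40,-180,0],[0,0,0]],
  [0.4,[46,-210,0],[0,0,0]],
  [0.4,[49,-224,0],[0,0,0]],
  [0.4,[50.5,-230,0],[0,0,0]],
  [0.4,[50.5,-230,0],[0,0,0]],
])

```text
time: 12.65
ee_pos: [0.5254, -0.2143, 0.1633]
tcp_rot: [-180.0, -0.0, 89.6]
wrist_force: [-0.7, 0.5, -0.3]
opening: 0.0443
grasp_force: 30.9
```

Emit:
step_arm([
  [0.4,[0,0,0],[0,0,0]],
  [0.4,[0,0,0],[0,0,0]],
])

```text
time: 12.85
ee_pos: [0.5254, -0.2133, 0.1636]
tcp_rot: [180.0, -0.0, 89.7]
wrist_force: [-0.5, 0.9, -0.4]
opening: 0.0442
grasp_force: 30.9
```

```bash
python3 w.py wd3 526 -214 165 190
python3 - <<'E'
import cv2
E
```

```text
t 12.85 tcp [ 525.4 -213.3  163.6] [179.98  -0.    89.68] q [-22.1   6.4   4.2  87.7   0.   68.2]
hist z [(8, 1803), (12, 171), (24, 104), (28, 130), (32, 2577), (36, 164), (40, 81), (44, 188), (48, 131), (52, 128), (56, 142), (60, 233), (64, 1482), (68, 100), (72, 125), (76, 140), (80, 132), (84, 117), (88, 227), (92, 189), (96, 111), (100, 129), (104, 1137), (108, 727)]
z med 172.38279104263313 circle 525.4 -208.4 r 35.9 mid of 1..99% [ 525.44355618 -212.97854899] 11508
```

View pics/wd3.png

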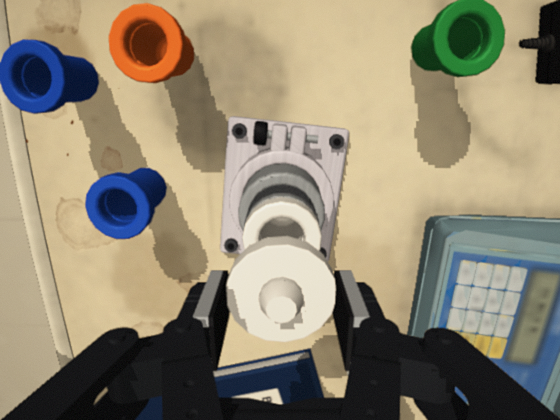

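The lid at (281,291) sits level over the liner's bore at (284,232). Lowering it with a correction of about 1 mm.

Emit:
step_arm([
  [0.4,[0.5,-1,-15],[0,0,0]],
  [0.4,[0.5,-1,-28],[0,0,0]],
  [0.4,[0.5,-1,-36],[0,0,0]],
  [0.4,[0.5,-1,-44],[0,0,0]],
  [0.4,[0.5,-1,-49],[0,0,0]],
  [0.4,[0.5,-1,-52],[0,0,0]],
  [0.4,[0.5,-1,-54],[0,0,0]],
  [0.4,[0.5,-1,-54],[0,0,0]],
])

```text
time: 13.7
ee_pos: [0.526, -0.2156, 0.1097]
tcp_rot: [180.0, 0.0, 89.6]
wrist_force: [-0.6, -0.3, -0.5]
opening: 0.0442
grasp_force: 30.9
```

Emit:
step_arm([
  [0.4,[0,0,-0.5],[0,0,0]],
  [0.4,[0,0,-1],[0,0,0]],
  [0.4,[0,0,-1],[0,0,0]],
  [0.4,[0,0,-1],[0,0,0]],
])

```text
time: 14.1
ee_pos: [0.5262, -0.2156, 0.1095]
tcp_rot: [179.9, 0.0, 89.6]
wrist_force: [-2.8, -0.0, 6.6]
opening: 0.044
grasp_force: 31.6
```

Contact at the expected height. Releasing.

Emit:
step_arm([
  [0.54,[0,0,0.5],[0,0,0]],
  [0.6,[0,0,0.5],[0,0,0]],
  [0.8,[0,0,0.5],[0,0,0]],
  [1,[0,0,0.5],[0,0,0]],
  [1,[0,0,0.5],[0,0,0]],
  [1,[0,0,0.5],[0,0,0]],
  [1,[0,0,30],[0,0,0]],
  [1,[0,0,70],[0,0,0]],
])

```text
time: 14.9
ee_pos: [0.5248, -0.2151, 0.177]
tcp_rot: [-179.8, -0.1, 89.6]
wrist_force: [1.3, -0.5, 1.3]
opening: 0.0851
grasp_force: 0.0
```

Emit:
step_arm([
  [1,[0,30,40],[0,0,0]],
  [1,[0,45,50],[0,0,0]],
  [1,[0,45,50],[0,0,0]],
  [1,[0,45,50],[0,0,0]],
])

```text
time: 15.3
ee_pos: [0.5259, -0.1704, 0.2274]
tcp_rot: [-180.0, 0.0, 89.6]
wrist_force: [-0.9, 0.1, -1.0]
opening: 0.0855
grasp_force: 0.0
```

```bash
python3 w.py wd4 526 -214 113 123
```

```text
t 15.3 tcp [ 525.9 -170.4  227.4] [-179.96    0.     89.65] q [-17.9   5.3  10.   94.7  -0.   72.4]
hist z [(8, 1168), (12, 121), (20, 41), (24, 74), (28, 105), (32, 1647), (36, 137), (40, 62), (44, 71), (48, 70), (52, 73), (56, 75), (60, 117), (64, 892), (72, 77), (76, 74), (80, 87), (84, 74), (88, 146), (92, 120), (96, 83), (100, 88), (104, 169), (108, 103), (112, 114), (116, 2224), (120, 109), (124, 230)]
z med 118.02015880007792 circle 526.1 -215.9 r 23.1 mid of 1..99% [ 525.93412264 -215.37965903] 2378
```

View pics/wd4.png

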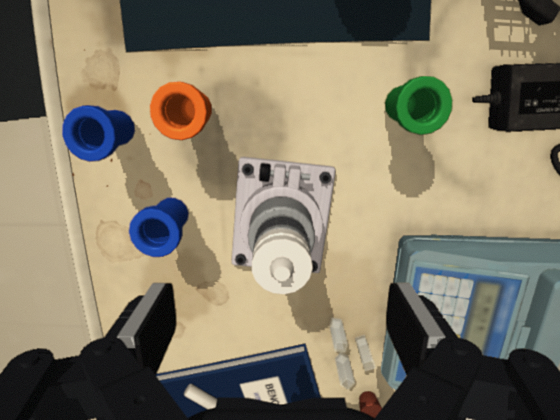

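The lid is seated flange on flange, at pixel (282,263), with its flange top at 119 mm. Now the plate.

Emit:
step_arm([
  [1,[48,380,0],[0,0,0]],
  [1,[48,380,0],[0,0,0]],
  [1,[48,380,0],[0,0,0]],
  [1,[48,380,0],[0,0,0]],
  [1,[48,380,0],[0,0,0]],
  [1,[48,380,0],[0,0,0]],
  [1,[48,380,0],[0,0,0]],
  [1,[48,380,0],[0,0,0]],
])

```text
time: 16.15
ee_pos: [0.5737, 0.2118, 0.226]
tcp_rot: [-179.9, 0.0, 89.7]
wrist_force: [1.1, -0.9, 0.3]
opening: 0.0855
grasp_force: 0.0
```

Emit:
step_arm([
  [1,[13,50,-20],[0,0,0]],
  [1,[13,99,-30],[0,0,0]],
  [1,[13,99,-30],[0,0,0]],
  [1,[13,99,-30],[0,0,0]],
  [1,[13,99,-30],[0,0,0]],
])

```text
time: 16.65
ee_pos: [0.587, 0.3072, 0.1977]
tcp_rot: [-179.9, 0.1, 89.6]
wrist_force: [-0.1, -0.6, -0.8]
opening: 0.0853
grasp_force: 0.0
```

```bash
python3 w.py wp 587 309 8 20
```

```text
t 16.65 tcp [587.  307.2 197.7] [-1.7994e+02  5.0000e-02  8.9550e+01] q [ 27.6  20.7  24.9  94.3  -0.  118.1]
hist z [(0, 6935), (4, 56), (8, 259), (12, 955)]
z med 12.772762764109928 circle 588.0 308.1 r 21.2 mid of 1..99% [588.09406277 308.65190152] 1214
```

Emit:
step_arm([
  [1,[1,1,-50],[0,0,0]],
  [1,[1,1,-100],[0,0,0]],
  [1,[1,1,-145],[0,0,0]],
  [1,[1,1,-165],[0,0,0]],
  [1,[1,1,-165],[0,0,0]],
  [1,[1,1,-165],[0,0,0]],
])

```text
time: 17.3
ee_pos: [0.5887, 0.3086, 0.0349]
tcp_rot: [179.9, -0.0, 89.5]
wrist_force: [0.1, 0.4, 1.0]
opening: 0.0856
grasp_force: 0.0
```

Emit:
step_arm([
  [1,[-0.5,0,-20],[0,0,0]],
  [1,[-0.5,0,-31],[0,0,0]],
  [1,[-0.5,0,-31],[0,0,0]],
  [0.38,[-0.5,0,-31],[0,0,0]],
  [0.38,[-0.5,0,-31],[0,0,0]],
  [0.38,[-0.5,0,-31],[0,0,0]],
  [0.38,[-0.5,0,-31],[0,0,0]],
  [0.38,[-0.5,0,-31],[0,0,0]],
], force=35)

```text
time: 18.1
ee_pos: [0.5879, 0.3097, 0.0035]
tcp_rot: [179.9, -0.0, 89.6]
wrist_force: [-0.4, -0.8, 5.1]
opening: 0.0379
grasp_force: 35.1
```

Emit:
step_arm([
  [0.38,[0,0,0],[0,0,0]],
  [0.38,[0,0,0],[0,0,0]],
  [0.38,[0,0,0],[0,0,0]],
])

```text
time: 18.4
ee_pos: [0.5878, 0.3098, 0.0034]
tcp_rot: [179.9, -0.0, 89.6]
wrist_force: [-1.4, -0.3, 6.4]
opening: 0.038
grasp_force: 35.1
```

```bash
python3 w.py wp2 588 309 8 17
```

```text
t 18.4 tcp [587.8 309.8   3.4] [ 1.7992e+02 -4.0000e-02  8.9600e+01] q [ 27.8  22.    5.   72.9  -0.  118.2]
hist z [(0, 23151), (4, 610), (8, 1332), (12, 4698), (16, 470), (20, 495), (24, 536), (28, 562), (32, 618), (36, 470), (40, 1058), (44, 680), (48, 1353), (52, 1644), (56, 4486), (60, 3311), (64, 1337), (68, 1563), (72, 2334), (76, 3393), (80, 2981), (84, 1776), (88, 213)]
z med 12.815714728465194 circle 588.1 314.8 r 32.6 mid of 1..99% [587.96367427 308.88548659] 6155
```

View pics/wp2.png

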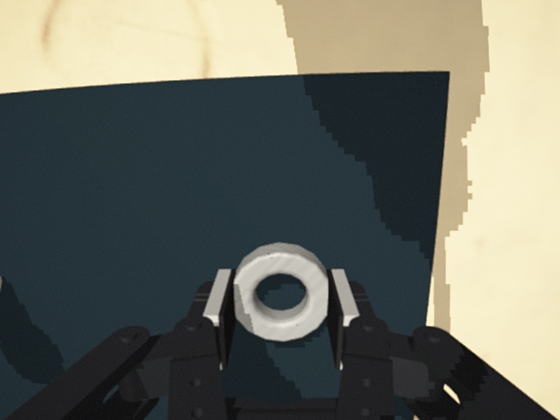

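The plate's ring at (281,292) is held squarely. Carrying it over.

Emit:
step_arm([
  [0.38,[0,0,20],[0,0,0]],
  [0.38,[0,0,60],[0,0,0]],
  [0.38,[0,0,105],[0,0,0]],
  [0.38,[0,0,150],[0,0,0]],
  [0.38,[-4,-30,155],[0,0,0]],
  [0.38,[-9,-75,155],[0,0,0]],
  [0.38,[-14,-120,155],[0,0,0]],
  [0.38,[-20,-168,155],[0,0,0]],
])

```text
time: 19.25
ee_pos: [0.567, 0.1403, 0.1573]
tcp_rot: [180.0, -0.0, 89.7]
wrist_force: [0.7, -0.7, -1.0]
opening: 0.0379
grasp_force: 35.5
```

Emit:
step_arm([
  [0.38,[-6,-48,0],[0,0,0]],
  [0.38,[-12,-96,0],[0,0,0]],
  [0.38,[-18,-144,0],[0,0,0]],
  [0.38,[-24,-192,0],[0,0,0]],
  [0.38,[-29,-240,0],[0,0,0]],
  [0.38,[-34,-285,0],[0,0,0]],
  [0.38,[-38,-320,0],[0,0,0]],
  [0.38,[-41,-345,0],[0,0,0]],
])

```text
time: 20.05
ee_pos: [0.5257, -0.2058, 0.1573]
tcp_rot: [180.0, 0.0, 89.5]
wrist_force: [0.7, 0.4, -1.0]
opening: 0.0375
grasp_force: 35.5
```

Emit:
step_arm([
  [0.38,[-1,-11,0],[0,0,0]],
  [0.38,[-1,-11,0],[0,0,0]],
  [0.38,[-1,-11,0],[0,0,0]],
  [0.38,[-1,-11,0],[0,0,0]],
])

```text
time: 20.45
ee_pos: [0.5257, -0.2133, 0.1573]
tcp_rot: [180.0, -0.0, 89.7]
wrist_force: [-0.7, 0.2, -1.5]
opening: 0.0378
grasp_force: 35.5
```

```bash
python3 w.py wp3 526 -214 160 175
python3 - <<'E'
from h import *
o=bot.get_obs();im,d,p=cam("wrist");q=pts(d,p).reshape(-1,3)*1e3
for a,b in((114,122),(125,134)):
    t=q[(np.hypot(q[:,0]-526,q[:,1]+215)<27)&(q[:,2]>a)&(q[:,2]<b)]
    print(a,len(t),*(t.min(0),t.max(0)) if len(t) else ())
E
```

```text
t 20.45 tcp [ 525.7 -213.3  157.3] [ 1.800e+02 -2.000e-02  8.968e+01] q [-22.1   6.5   3.5  87.    0.   68.2]
hist z [(8, 1852), (12, 181), (24, 117), (28, 125), (32, 2716), (36, 163), (40, 71), (44, 73), (48, 79), (52, 78), (56, 83), (60, 160), (64, 1484), (72, 105), (76, 110), (80, 100), (84, 103), (88, 229), (92, 179), (96, 106), (100, 134), (104, 270), (108, 157), (112, 174), (116, 2989), (120, 51)]
z med 166.6709969547498 circle 525.7 -208.4 r 32.7 mid of 1..99% [ 525.72439671 -214.05387433] 6919
114 3111 [ 503.34452212 -239.01318199  114.01311085] [ 548.86055423 -193.00981251  121.9163517 ]
125 0
```

View pics/wp3.png

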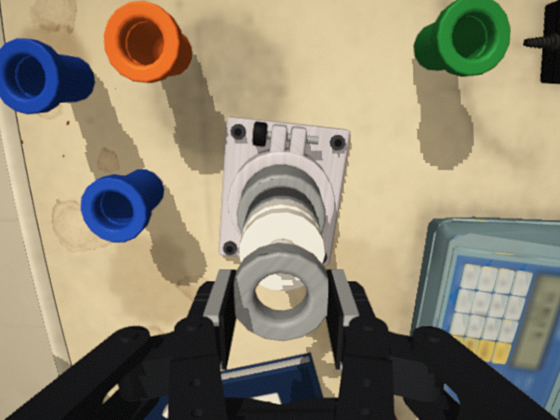

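The plate at (281,291) lies over the lid, about 1 mm off in y. Lowering it.

Emit:
step_arm([
  [0.38,[0.2,-1.2,-10],[0,0,0]],
  [0.38,[0.2,-1.2,-17],[0,0,0]],
  [0.38,[0.2,-1.2,-23],[0,0,0]],
  [0.38,[0.2,-1.2,-29],[0,0,0]],
  [0.38,[0.2,-1.2,-33],[0,0,0]],
  [0.38,[0.2,-1.2,-36],[0,0,0]],
  [0.38,[0.2,-1.2,-37],[0,0,0]],
  [0.38,[0.2,-1.2,-37],[0,0,0]],
])

```text
time: 21.35
ee_pos: [0.5256, -0.2157, 0.1205]
tcp_rot: [180.0, 0.0, 89.6]
wrist_force: [-0.7, 1.4, 0.1]
opening: 0.0377
grasp_force: 35.6
```

Emit:
step_arm([
  [0.38,[0,0,-0.5],[0,0,0]],
  [0.38,[0,0,-0.7],[0,0,0]],
  [0.38,[0,0,-0.7],[0,0,0]],
])

```text
time: 21.65
ee_pos: [0.5257, -0.2157, 0.1204]
tcp_rot: [180.0, 0.0, 89.6]
wrist_force: [-1.8, 0.4, 4.6]
opening: 0.0376
grasp_force: 36.1
```

Emit:
step_arm([
  [0.48,[0,0,0.5],[0,0,0]],
  [0.55,[0,0,0.5],[0,0,0]],
  [0.8,[0,0,0.5],[0,0,0]],
  [1,[0,0,0.5],[0,0,0]],
  [1,[0,0,0.5],[0,0,0]],
  [1,[0,0,0.5],[0,0,0]],
  [1,[0,0,30],[0,0,0]],
  [1,[0,0,70],[0,0,0]],
])

```text
time: 22.45
ee_pos: [0.5246, -0.2152, 0.1883]
tcp_rot: [-179.8, -0.1, 89.6]
wrist_force: [0.1, -0.3, 0.7]
opening: 0.0854
grasp_force: 0.0
```

Emit:
step_arm([
  [1,[0,30,30],[0,0,0]],
  [1,[0,45,40],[0,0,0]],
  [1,[0,45,40],[0,0,0]],
  [1,[0,45,40],[0,0,0]],
])

```text
time: 22.85
ee_pos: [0.5256, -0.1706, 0.2286]
tcp_rot: [-180.0, 0.0, 89.7]
wrist_force: [0.6, -0.3, -0.4]
opening: 0.0853
grasp_force: 0.0
```

```bash
python3 w.py wp4 526 -214 126 135
```

```text
t 22.85 tcp [ 525.6 -170.6  228.6] [-179.95    0.     89.66] q [-18.    5.3  10.1  94.9  -0.   72.4]
hist z [(8, 1169), (12, 124), (24, 78), (28, 96), (32, 1621), (36, 151), (40, 63), (44, 59), (48, 75), (52, 75), (56, 75), (60, 118), (64, 881), (72, 76), (76, 77), (80, 82), (84, 78), (88, 147), (92, 109), (96, 84), (100, 92), (104, 169), (108, 115), (112, 110), (116, 554), (120, 231), (124, 439)]
z med 129.62309254404408 circle 525.5 -217.0 r 21.3 mid of 1..99% [ 525.72542223 -216.73157625] 2055
```

The plate lies flat, with its top at about 131 mm. Now the cap.

Emit:
step_arm([
  [1,[69,215,0],[0,0,0]],
  [1,[69,215,0],[0,0,0]],
  [1,[69,215,0],[0,0,0]],
  [1,[69,215,0],[0,0,0]],
  [1,[69,215,0],[0,0,0]],
  [1,[69,215,0],[0,0,0]],
  [1,[69,215,0],[0,0,0]],
])

```text
time: 23.6
ee_pos: [0.5944, 0.044, 0.2279]
tcp_rot: [-179.9, 0.0, 89.6]
wrist_force: [0.0, 0.1, 0.2]
opening: 0.0854
grasp_force: 0.0
```

```bash
python3 w.py wc 595 45 68 78
```

```text
t 23.6 tcp [594.4  44.  227.9] [-1.7986e+02  3.0000e-02  8.9640e+01] q [ 4.2 11.6 17.1 95.6 -0.  94.6]
hist z [(0, 2598), (36, 42), (44, 48), (48, 84), (52, 351), (56, 2865), (64, 44), (68, 160), (72, 1109)]
z med 72.90170360395422 circle 595.5 42.8 r 17.0 mid of 1..99% [595.4935536   42.82996702] 1269
```

Emit:
step_arm([
  [1,[1,-1.5,-50],[0,0,0]],
  [1,[1,-1.5,-100],[0,0,0]],
  [1,[1,-1.5,-135],[0,0,0]],
  [1,[1,-1.5,-150],[0,0,0]],
  [1,[1,-1.5,-150],[0,0,0]],
  [1,[1,-1.5,-150],[0,0,0]],
])

```text
time: 24.25
ee_pos: [0.5963, 0.0422, 0.0815]
tcp_rot: [179.9, -0.0, 89.5]
wrist_force: [0.2, 0.3, -0.1]
opening: 0.0853
grasp_force: 0.0
```

Emit:
step_arm([
  [1,[-0.5,0.5,-15],[0,0,0]],
  [1,[-0.5,0.5,-20],[0,0,0]],
  [1,[-0.5,0.5,-20],[0,0,0]],
  [0.28,[-0.5,0.5,-20],[0,0,0]],
  [0.28,[-0.5,0.5,-20],[0,0,0]],
  [0.28,[-0.5,0.5,-20],[0,0,0]],
  [0.28,[-0.5,0.5,-20],[0,0,0]],
  [0.28,[-0.5,0.5,-20],[0,0,0]],
], force=60)

```text
time: 25.05
ee_pos: [0.5955, 0.0433, 0.0602]
tcp_rot: [179.9, -0.0, 89.6]
wrist_force: [0.4, 0.2, 4.4]
opening: 0.0316
grasp_force: 59.2
```

Emit:
step_arm([
  [0.28,[0,0,0],[0,0,0]],
  [0.28,[0,0,0],[0,0,0]],
  [0.28,[0,0,0],[0,0,0]],
  [0.28,[0,0,0],[0,0,0]],
])

```text
time: 25.45
ee_pos: [0.5955, 0.0433, 0.0602]
tcp_rot: [179.9, -0.0, 89.6]
wrist_force: [1.1, -0.2, 5.3]
opening: 0.032
grasp_force: 59.3
```

Emit:
step_arm([
  [0.28,[0,0,15],[0,0,0]],
  [0.28,[0,0,50],[0,0,0]],
  [0.28,[0,0,95],[0,0,0]],
  [0.28,[0,0,135],[0,0,0]],
  [0.28,[0,0,155],[0,0,0]],
  [0.28,[-7,-26,155],[0,0,0]],
  [0.28,[-17,-63,155],[0,0,0]],
  [0.28,[-28,-104,155],[0,0,0]],
])

```text
time: 26.25
ee_pos: [0.5664, -0.0611, 0.2147]
tcp_rot: [-179.9, -0.0, 89.7]
wrist_force: [1.0, -0.3, -2.9]
opening: 0.0312
grasp_force: 60.7
```

Emit:
step_arm([
  [0.28,[-11,-41,0],[0,0,0]],
  [0.28,[-22,-82,0],[0,0,0]],
  [0.28,[-31,-115,0],[0,0,0]],
  [0.28,[-38,-140,0],[0,0,0]],
  [0.28,[-41,-152,0],[0,0,0]],
  [0.28,[-41.5,-154,0],[0,0,0]],
  [0.28,[-41.5,-154,0],[0,0,0]],
  [0.28,[-41.5,-154,0],[0,0,0]],
])

```text
time: 27.05
ee_pos: [0.5259, -0.2136, 0.2146]
tcp_rot: [-180.0, -0.0, 89.7]
wrist_force: [0.4, -0.6, -3.5]
opening: 0.0314
grasp_force: 60.6
```

```bash
python3 w.py wc3 526 -214 216 235
python3 - <<'E'
from h import *
q=None
im,d,p=cam("side");cv2.imwrite("pics/s3.png",cv2.resize(im[100:260,180:380,::-1],None,fx=3,fy=3))
E
```

```text
t 27.05 tcp [ 525.9 -213.6  214.6] [-1.7999e+02 -2.0000e-02  8.9660e+01] q [-22.1   7.1  10.5  93.4   0.   68.2]
hist z [(8, 1249), (12, 153), (24, 72), (28, 91), (32, 1711), (36, 146), (48, 43), (52, 43), (56, 47), (60, 91), (64, 803), (72, 44), (76, 54), (80, 51), (84, 51), (88, 101), (92, 74)]
z med 227.3349832932134 circle 525.9 -208.8 r 29.5 mid of 1..99% [ 526.0748534  -213.75921707] 7048
```

View pics/wc3.png

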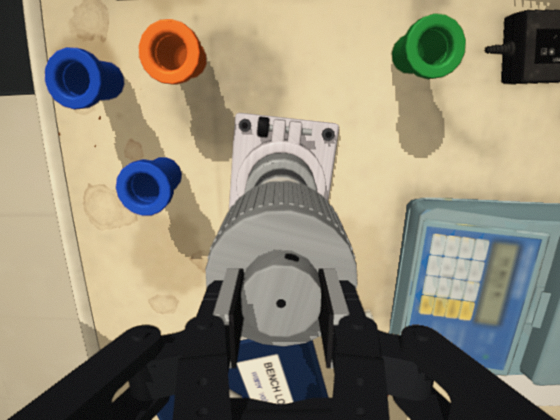

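The cap is held upright over the stack, with its boss at (283,297) in line with the jacket. Lowering it with a 1 mm shift in y.

Emit:
step_arm([
  [0.28,[0,-1,-15],[0,0,0]],
  [0.28,[0,-1,-27],[0,0,0]],
  [0.28,[0,-1,-37],[0,0,0]],
  [0.28,[0,-1,-47],[0,0,0]],
  [0.28,[0,-1,-56],[0,0,0]],
  [0.28,[0,-1,-64],[0,0,0]],
  [0.28,[0,-1,-69],[0,0,0]],
  [0.28,[0,-1,-69],[0,0,0]],
])

```text
time: 27.95
ee_pos: [0.5253, -0.2156, 0.1448]
tcp_rot: [-179.9, -0.0, 89.6]
wrist_force: [-0.3, 0.2, -3.4]
opening: 0.0316
grasp_force: 60.6
```

Emit:
step_arm([
  [0.28,[0,0,-2],[0,0,0]],
  [0.28,[0,0,-3.5],[0,0,0]],
  [0.28,[0,0,-4],[0,0,0]],
  [0.28,[0,0,-4],[0,0,0]],
])

```text
time: 28.35
ee_pos: [0.5257, -0.2157, 0.1417]
tcp_rot: [180.0, 0.0, 89.6]
wrist_force: [0.5, 0.2, -2.9]
opening: 0.0315
grasp_force: 60.6
```

Emit:
step_arm([
  [0.28,[0,0,-0.5],[0,0,0]],
  [0.28,[0,0,-1],[0,0,0]],
  [0.28,[0,0,-1],[0,0,0]],
  [0.28,[0,0,-1],[0,0,0]],
])

```text
time: 28.75
ee_pos: [0.5257, -0.2158, 0.1412]
tcp_rot: [180.0, 0.0, 89.6]
wrist_force: [-1.3, 1.6, 4.1]
opening: 0.0314
grasp_force: 61.2
```

Contact at the predicted height. Releasing and backing off.

Emit:
step_arm([
  [0.4,[0,0,0],[0,0,0]],
  [0.5,[0,0,0],[0,0,0]],
  [0.8,[0,0,0],[0,0,0]],
  [1,[0,0,0],[0,0,0]],
  [1,[0,0,0],[0,0,0]],
  [1,[0,0,0],[0,0,0]],
  [1,[0,0,30],[0,0,0]],
  [1,[0,0,75],[0,0,0]],
])

```text
time: 29.55
ee_pos: [0.5245, -0.2152, 0.2139]
tcp_rot: [-179.7, -0.1, 89.6]
wrist_force: [0.3, -0.4, 0.6]
opening: 0.0853
grasp_force: 0.0
```

Emit:
step_arm([
  [1,[0,30,40],[0,0,0]],
  [1,[0,50,60],[0,0,0]],
  [1,[0,50,60],[0,0,0]],
  [1,[0,50,60],[0,0,0]],
])

```text
time: 29.95
ee_pos: [0.5259, -0.1656, 0.2755]
tcp_rot: [180.0, 0.0, 89.7]
wrist_force: [0.6, -0.7, 0.3]
opening: 0.0852
grasp_force: 0.0
```

```bash
python3 w.py wc4 526 -214 148 160; sed -i 's/arange(0,130,4)/arange(0,170,4)/' w.py; python3 w.py wc5 526 -214 136 142
```

```text
t 29.95 tcp [ 525.9 -165.6  275.5] [1.7997e+02 2.0000e-02 8.9650e+01] q [-17.5   6.4  16.6 100.2  -0.   72.9]
hist z [(8, 872), (12, 102), (24, 56), (28, 75), (32, 1149), (36, 105), (40, 48), (44, 47), (48, 54), (52, 45), (56, 56), (60, 70), (64, 157), (84, 56), (88, 45), (92, 85), (96, 79), (100, 88), (104, 86), (108, 93), (112, 91), (116, 91), (120, 102), (124, 115)]
z med 153.92033348098872 circle 525.8 -216.2 r 17.3 mid of 1..99% [ 525.49899984 -215.95473951] 1394
t 30.0 tcp [ 525.5 -166.   274.5] [-179.94   -0.     89.61] q [-17.5   6.4  16.5 100.1  -0.   72.9]
hist z [(8, 883), (12, 93), (24, 59), (28, 87), (32, 1160), (36, 98), (40, 42), (44, 50), (48, 54), (52, 46), (56, 56), (60, 72), (64, 154), (84, 55), (88, 44), (92, 85), (96, 83), (100, 86), (104, 86), (108, 93), (112, 96), (116, 92), (120, 107), (124, 116), (128, 170), (132, 117), (136, 3277), (140, 66), (144, 81), (148, 88), (152, 1312)]
z med 137.9432252015073 circle 525.7 -216.6 r 34.0 mid of 1..99% [ 525.62761751 -216.09957329] 3309
```

The cap's top is at about 155 mm, so the cap origin is at 83 mm as required. It sits within 2 mm of the axis and the robot is clear, so I'm handing in.

```bash
python3 -c "
from workcell import bot
print(bot.job_done())"
```

```text
the job is handed in; nothing more can be done
None
```

The large vessel is assembled in order (liner, lid, plate, cap), each part at its seated height and within about 3 mm of the axis by the wrist camera, and the job is handed in at about 30 s; the hand-in returned no verdict, and I never went near the small liner and lid but did not re-measure them.

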